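# Feel along a cover's gasket rim for burrs

### The arm

A 6-joint arm with a two-finger parallel gripper is mounted at the origin on a cart in front of the work surface, level with it; the furniture and walls round the work are solid. World frame = base frame: x ahead of the robot, y to its left, z up, the work surface at z = 0. Lengths are in m, angles in rad, forces in N, time in s.
With the tool pointing down it reaches from about 0.25 to 0.775 m from the base axis. Payload 4 kg.
Tool frame: the origin (TCP) lies at the very end of the fingers, on their centre line; the grasp point (between the pads) lies 19 mm behind it; z points along the fingers, y is the line along which they close (so a half turn about z gives the same grasp; the last joint's range is limited). The gripper opens to 94 mm and grips with 3 to 60 N. Pads are 16 mm wide; open, the fingers measure 119 mm over their backs; the gripper's body (75 mm by 177 mm) begins 78 mm behind the grasp point.
Start: joints at [1.198, 0.087, 1.371, -0, 1.684, -0.103], TCP at [0.147, 0.53, 0.206] pointing down, gripper open.
Joint ranges: [-3.1, 3.1], [-0.76, 2.03], [0.27, 2.55], [-1.08, 4.22], [0.17, 2.65], [-2.57, 2.57]. Speed limits (rad/s): [2.79, 2.79, 3.14, 3.14, 3.14, 3.14].

### API

Orientations are given as [roll, pitch, yaw] about the fixed x, y, z axes, in that order (R = Rz(yaw) Ry(pitch) Rx(roll)).
In Python, from bench import robot gives the robot as it stands. The module is installed in compiled form; this text tells all that it offers.
- The arm moves only by the tool move_arm, never from a script. Its argument "deltas" is one flat list of numbers, 7 for each row, row after row: the turn, a rotation vector about the tool's x, y, z in rad, then the shift along the tool's x, y, z in cm, then the closure, from -1 (fully open) to 1 (shut). A call has 1 to 8 rows; each row is the pose to reach, as a shift and turn from the pose commanded when the call began, along the tool's axes at that moment; what a row does not reach only later rows make up. A row lasts 1/10 s, in which the tool goes at most 50 mm and 8.59 degrees, less where a joint would pass 70% of its speed; a pose out of reach is approached as far as the arm can. A call with a gripper value outside its range is refused whole. The fingers move at their own pace and stop on an object; the grip force is fixed at half the most. Time passes only in rows, so rows that repeat a pose let the fingers close. It gives the time, the measured TCP pose, the force, the opening and the grip force at its end, in the units of the state.
- robot.get_obs(): the state, without advancing time (a new reading comes with each control period).
- robot.snapshot(name): name is "side" or "top"; returns a dict with "image" (400x640x3 uint8, red, green, blue), "depth" (400x640 float32, m along the optical axis (not along the pixel's ray), 0 where there is no reading), "fov_y" (degrees; the focal length in pixels is half the picture's height over the tangent of half this angle, whatever the lens; pixels are square), "cx", "cy" (the principal point, pixels), "D" ([k1, k2, p1, p2, k3] as OpenCV has them; the pictures are not rectified), "origin" and "orientation" of the camera in the world. Camera axes: x right, y up, looking along -z (the intrinsics and any distortion apply to the point x, -y, -z); pixel columns grow to the right and rows downward; lengths in m; the calibration is good to about 2 mm. A picture is of the moment at which its call begins.
- robot.close_job(): hands the job in; it is judged then, once.
The state is a dict: "time": time; "joint_positions": joint angles; "qvel": joint speeds; "joint_torque": joint torques, N m; "tool_pos": TCP position; "ee_rot": TCP orientation; "wrist_force": force on the tool from outside, world axes, zero at the start; "wrist_torque": the same for the moment, N m; "width": finger opening in m; "finger_force": force on a finger pad.
Only numpy, scipy, OpenCV 4.12 (cv2) and the standard library are available. Lean on these libraries where they do the work, as an engineer would, in place of code of your own. Each camera call takes 0.05 s, during which the arm holds its last target. There are 200 camera calls.

### The job

Check the machined gasket rim of the cover in the sprung nest for burrs: with the gripper shut and pointing straight down, run the fingertips lightly along the whole rim, on its top face, from the end with the round pad round the bend to the square-cut end, without lifting off on the way and without pressing the cover hard down. Then take the hand away so that the cover springs back up. Grasp nothing, and leave the bushing inside the bend and the loose parts on the bench where they are.

Things in the scene. Friction and masses are not known exactly. Their poses are not given: they have to be found in the camera images.
- stand: grey sprung inspection nest, fixed to the bench: base plate 204x160x10 mm, four guide posts 44 mm high near its corners; on them floats the cover, a grey plate 190x146x8 mm, its top 40 mm above the bench, with a raised bright rim. Origin: centre of the base's underside; the rim's bend bulges to +x; long leg at y = -50 mm, short leg at y = +50 mm, bend's centre at x = 15 mm, y = 0
- rim_start (a point): where the rim starts: centre of the flat round pad, 24 mm across, on its top face. The bright metal rim is an open J: long leg 80 mm from the pad, half circle of 50 mm radius, short leg 35 mm, cut off square; 272 mm in all, 14 mm wide, standing 12 mm above the cover plate. Pad and rim are level, their top 52 mm above the bench when untouched
- cover (a joint): how far the floating cover with its rim is pressed down, in m: 0 untouched (it springs back by itself), 0.012 on its lower stop. It moves straight down without tilting, starts to move at about 2 N and takes about 0.9 N more for each millimetre
- rim_1 (a point): point on the rim's top face and centre line: the middle of one of eight equal pieces, each 34 mm long, into which the unbroken rim is thought divided (no visible joint), the first, on the long leg next to the round pad (17 mm along the rim from the pad's centre)
- rim_2 (a point): point on the rim's top face and centre line: the middle of one of eight equal pieces, each 34 mm long, into which the unbroken rim is thought divided (no visible joint), the second, on the long leg
- rim_3 (a point): point on the rim's top face and centre line: the middle of one of eight equal pieces, each 34 mm long, into which the unbroken rim is thought divided (no visible joint), the third, where the long leg runs into the half circle
- rim_4 (a point): point on the rim's top face and centre line: the middle of one of eight equal pieces, each 34 mm long, into which the unbroken rim is thought divided (no visible joint), the fourth, on the half circle
- rim_5 (a point): point on the rim's top face and centre line: the middle of one of eight equal pieces, each 34 mm long, into which the unbroken rim is thought divided (no visible joint), the fifth, on the half circle
- rim_6 (a point): point on the rim's top face and centre line: the middle of one of eight equal pieces, each 34 mm long, into which the unbroken rim is thought divided (no visible joint), the sixth, on the half circle
- rim_7 (a point): point on the rim's top face and centre line: the middle of one of eight equal pieces, each 34 mm long, into which the unbroken rim is thought divided (no visible joint), the seventh, where the half circle runs into the short leg
- rim_8 (a point): point on the rim's top face and centre line: the middle of one of eight equal pieces, each 34 mm long, into which the unbroken rim is thought divided (no visible joint), the eighth and last, on the short leg; the rim ends, cut off square, 17 mm beyond this point
- bushing_small: loose bronze bushing, 30 mm across, 22 mm high, standing on the cover inside the bend of the rim (bystander). Origin: centre of its underside
- hex_bolt: loose bolt lying on the bench, 68 mm long (along its own y), 20 mm high, beside the nest (bystander). Origin: centre of its underside
- bushing_large: loose bronze bushing, 38 mm across, 18 mm high, on the bench beside the nest (bystander). Origin: centre of its underside
- oil_cap: loose black ribbed cap, 40 mm across, 36 mm high, on the bench (bystander). Origin: centre of its underside

How it is judged:
On the way, in this order (a step that is already met when the one before it is completed fails the run):
1. the fingertips touch the rim's top at piece 1 of 8 (within 15 mm of its middle) (contact force between the fingers and stand above 0.3 N and horizontal distance between the grasp point and rim_1 below 0.015 m and z of the grasp point in the frame of rim_1 above 0.011 m), for 0.05 s.
2. the fingertips touch the rim's top at piece 2 of 8 (within 15 mm of its middle) (contact force between the fingers and stand above 0.3 N and horizontal distance between the grasp point and rim_2 below 0.015 m and z of the grasp point in the frame of rim_2 above 0.011 m), for 0.05 s.
3. the fingertips touch the rim's top at piece 3 of 8 (within 15 mm of its middle) (contact force between the fingers and stand above 0.3 N and horizontal distance between the grasp point and rim_3 below 0.015 m and z of the grasp point in the frame of rim_3 above 0.011 m), for 0.05 s.
4. the fingertips touch the rim's top at piece 4 of 8 (within 15 mm of its middle) (contact force between the fingers and stand above 0.3 N and horizontal distance between the grasp point and rim_4 below 0.015 m and z of the grasp point in the frame of rim_4 above 0.011 m), for 0.05 s.
5. the fingertips touch the rim's top at piece 5 of 8 (within 15 mm of its middle) (contact force between the fingers and stand above 0.3 N and horizontal distance between the grasp point and rim_5 below 0.015 m and z of the grasp point in the frame of rim_5 above 0.011 m), for 0.05 s.
6. the fingertips touch the rim's top at piece 6 of 8 (within 15 mm of its middle) (contact force between the fingers and stand above 0.3 N and horizontal distance between the grasp point and rim_6 below 0.015 m and z of the grasp point in the frame of rim_6 above 0.011 m), for 0.05 s.
7. the fingertips touch the rim's top at piece 7 of 8 (within 15 mm of its middle) (contact force between the fingers and stand above 0.3 N and horizontal distance between the grasp point and rim_7 below 0.015 m and z of the grasp point in the frame of rim_7 above 0.011 m), for 0.05 s.
8. the fingertips touch the rim's top at piece 8 of 8 (within 15 mm of its middle) (contact force between the fingers and stand above 0.3 N and horizontal distance between the grasp point and rim_8 below 0.015 m and z of the grasp point in the frame of rim_8 above 0.011 m), for 0.05 s.
At the end, for the whole second after the job is handed in: the fingertips have been along all eight pieces in order; the hand is off the cover, which has sprung back up (within 1 mm); the loose parts on the bench lie within 15 mm, and the bushing on the cover within 20 mm, of where they were (value of joint cover below 0.001 m and contact force between the fingers and stand below 0.05 N and linear speed of bushing_small below 0.01 m/s and not (distance of any of hex_bolt, bushing_large, oil_cap from where it was at the start of the episode above 0.015 m or distance of bushing_small from where it was at the start of the episode above 0.02 m)); the robot touches nothing.
It fails at once if the cover is pressed hard: more than 8 mm down (value of joint cover above 0.008 m).
It fails at once if the fingertips lift off on the way: less than about 20 mm above pieces 2 to 7 without touching ((horizontal distance between the grasp point and rim_2 below 0.012 m or horizontal distance between the grasp point and rim_3 below 0.012 m or horizontal distance between the grasp point and rim_4 below 0.012 m or horizontal distance between the grasp point and rim_5 below 0.012 m or horizontal distance between the grasp point and rim_6 below 0.012 m or horizontal distance between the grasp point and rim_7 below 0.012 m) and height (world z) of the grasp point below 0.088 m and contact force between the fingers and stand below 0.02 N and value of joint cover below 0.0005 m).
It fails at once if a loose part is pushed away, carried or lifted: by more than 15 mm on the bench, 20 mm on the cover (distance of any of hex_bolt, bushing_large, oil_cap from where it was at the start of the episode above 0.015 m or distance of bushing_small from where it was at the start of the episode above 0.02 m).
It also fails if it takes over 54 s, if anything falls off the work surface, if the arm or the gripper's body presses on something with over 40 N, if the wrist force passes 120 N, or if a joint passes its speed limit or range.

## Working session

There is one attempt and no reset: what is moved stays moved. The work goes in short steps, Python scripts to look and compute and a tool call to move; the robot and the scene stay as the last step left them, time stands still between calls to the robot, and variables do not carry over. Pictures are saved under pics/ and viewed, at most 10 in all, crops included, and the job is handed in when it is done.

Besides the shell and the picture viewer there is one more tool, called after "Emit:" by a JSON object that holds its "fn" and its "kwargs". move_arm: Moves the arm, as the interface text tells. Its arguments: {"type":"object","properties":{"deltas":{"type":"array","items":{"type":"number"}}},"required":["deltas"]}

```bash
mkdir -p pics; cat > h.py <<'E'
import numpy as np, cv2, pickle
from scipy.spatial.transform import Rotation as R
from bench import robot
def snap(n,f):
    s=robot.snapshot(n); cv2.imwrite(f'pics/{f}.png',s['image'][:,:,::-1]); pickle.dump(s,open(f'{f}.pkl','wb')); return s
def rot(o):
    o=np.array(o,float); return o if o.shape==(3,3) else R.from_euler('xyz',o).as_matrix()
def ray(s,px):
    f=200/np.tan(np.radians(s['fov_y'])/2); K=np.array([[f,0,s['cx']],[0,f,s['cy']],[0,0,1]])
    u=cv2.undistortPoints(np.array(px,float).reshape(-1,1,2),K,np.array(s['D'],float)).reshape(-1,2)
    d=np.c_[u[:,0],-u[:,1],-np.ones(len(u))]
    return np.array(s['origin']),d@rot(s['orientation']).T
def onplane(s,px,z):
    o,d=ray(s,px); return o+d*((z-o[2])/d[:,2])[:,None]
def depthpt(s,px):
    px=np.array(px).reshape(-1,2);o,d=ray(s,px); return o+d*s['depth'][px[:,1],px[:,0]][:,None]
E
python3 - <<'E'
from h import *
for n in('top','side'):
    s=snap(n,n+'1'); print({k:v for k,v in s.items() if k not in('image','depth')})
o=robot.get_obs(); print(o)
E
```

```text
{'fov_y': 47.96357989015517, 'cx': 321.5569415275114, 'cy': 193.89318714921842, 'D': array([-0.04451752,  0.        ,  0.        ,  0.        ,  0.        ]), 'origin': array([ 0.44876004, -0.23356236,  0.90957516]), 'orientation': array([ 0.10541823, -0.00235181, -1.56631739])}
{'fov_y': 51.7198442414465, 'cx': 325.54316606452153, 'cy': 202.9583610140651, 'D': array([-0.1110055,  0.       ,  0.       ,  0.       ,  0.       ]), 'origin': array([0.29098371, 0.36748278, 0.55956365]), 'orientation': array([ 9.40148823e-01,  4.36493911e-04, -2.75685114e+00])}
{'time': 0.1, 'joint_positions': array([ 1.19788828e+00,  8.78654798e-02,  1.37207595e+00,  2.39806351e-05,
        1.68358401e+00, -1.03120770e-01]), 'qvel': array([-0.00040354, -0.00090046, -0.00244934,  0.00050804,  0.00280389,
        0.00092157]), 'joint_torque': array([ 1.42990488e-03, -3.41251838e+01, -3.03301370e+01,  7.18897604e-02,
        3.04718118e-02, -8.77025855e-05]), 'tool_pos': array([0.14642075, 0.52965289, 0.20444353]), 'ee_rot': array([-3.13967259e+00, -2.22663861e-04,  2.87180784e+00]), 'wrist_force': array([-0.93645053, -0.05291064,  0.14760122]), 'wrist_torque': array([-0.04410587,  0.00217636,  0.03872801]), 'finger_force': 0.0, 'width': 0.09404010404034535}
```

View pics/top1.png

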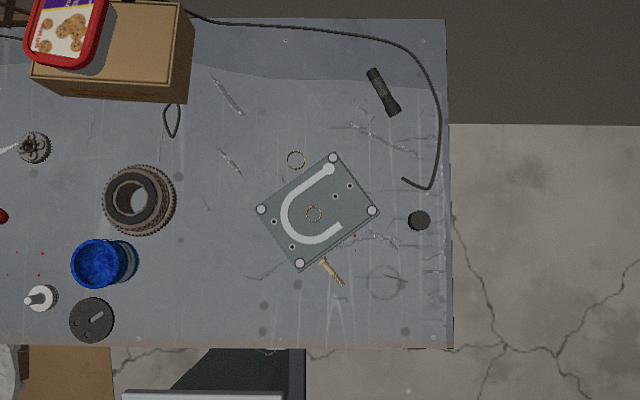

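View pics/side1.png

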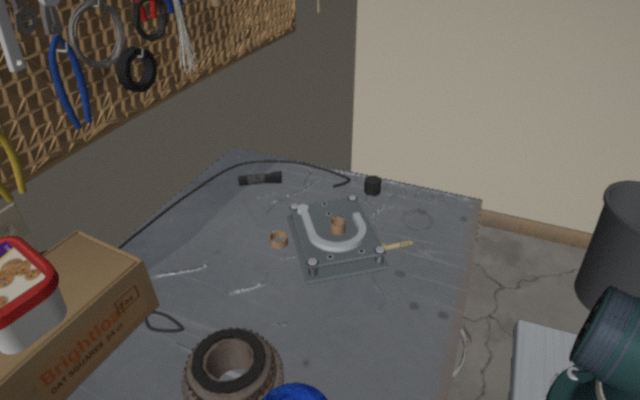

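The top view shows the nest at about (318,212). The round pad is at (330,168), the bend bulges left around (283,210) and the square end is at (338,226). The bronze bushing sits inside the bend at (314,214). The side view agrees with this.

```bash
python3 - <<'E'
from h import *
s=pickle.load(open('top1.pkl','rb')); im=s['image'].astype(int)
g=im.min(2); roi=np.zeros(g.shape,bool); roi[140:280,245:390]=1
for p in [(330,168),(300,182),(284,210),(310,241),(338,226),(320,200),(333,157),(261,209)]: print(p,im[p[1],p[0]],s['depth'][p[1],p[0]],depthpt(s,[p])[0].round(4))
m=((g>165)&roi).astype(np.uint8)
n,l,st,c=cv2.connectedComponentsWithStats(m)
for i in range(1,n):
    if st[i,4]>15: print(i,st[i],c[i])
k=1+np.argmax(st[1:,4]); m=(l==k).astype(np.uint8)
big=cv2.resize(np.concatenate([s['image'][140:280,245:390,::-1],cv2.merge([m*255]*3)[140:280,245:390]],1),None,fx=2.7,fy=2.7,interpolation=0)
cv2.imwrite('pics/m.png',big); cv2.imwrite('mask.png',m)
dt=cv2.distanceTransform(m,cv2.DIST_L2,5); print('dtmax',dt.max(),np.unravel_index(dt.argmax(),dt.shape))
E
```

```text
(330, 168) [170 170 172] 0.86895627 [ 0.5901 -0.2513  0.0508]
(300, 182) [ 94 103 105] 0.8776312 [ 0.564  -0.193   0.0392]
(284, 210) [162 164 166] 0.86057484 [ 0.5083 -0.1634  0.0504]
(310, 241) [165 168 168] 0.8541606 [ 0.4495 -0.2136  0.0507]
(338, 226) [169 172 175] 0.8557035 [ 0.4782 -0.2668  0.0523]
(320, 200) [ 98 104 104] 0.8732788 [ 0.5288 -0.2322  0.0399]
(333, 157) [151 149 154] 0.8790691 [ 0.6131 -0.2572  0.043 ]
(261, 209) [155 149 156] 0.8663676 [ 0.5104 -0.1185  0.0447]
4 [308 164  26  19 107] [323.31775701 171.55140187]
7 [292 179  27  19  84] [302.05952381 187.47619048]
33 [322 222  20  17  90] [332.33333333 229.41111111]
dtmax 2.0 (np.int64(166), np.int64(325))
```

View pics/m.png

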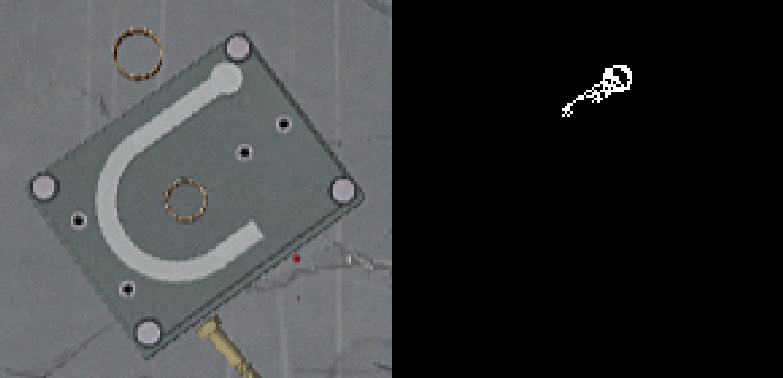

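The crop shows the rim clearly, with the pad at (329,168), plus four bright post heads. The mask threshold was too high, so I'll lower it and fit the geometry.

```bash
cat > fit.py <<'E'
from h import *
from scipy.optimize import least_squares
s=pickle.load(open('top1.pkl','rb')); g=s['image'].min(2); roi=np.zeros(g.shape,bool); roi[140:280,245:390]=1
m=((cv2.GaussianBlur(g,(3,3),0)>132)&roi).astype(np.uint8)
n,l,st,c=cv2.connectedComponentsWithStats(m)
posts=[]
for i in range(1,n):
    if st[i,4]>40: print(st[i],c[i].round(1))
    if 40<st[i,4]<150: posts.append(c[i])
k=1+np.argmax(st[1:,4]); ys,xs=np.where(l==k)
P=onplane(s,np.c_[xs,ys],.052)[:,:2]
pp=onplane(s,posts,.0445)[:,:2]; print('posts',pp.round(4),pp.mean(0))
# centre-line fit: signed dist of rim pixels' contour to J centre line = 7 mm
cn=cv2.findContours((l==k).astype(np.uint8),0,1)[0]
C=onplane(s,max(cn,key=len).reshape(-1,2),.052)[:,:2]
def loc(p,Q): 
    a=p[2];r=np.array([[np.cos(a),-np.sin(a)],[np.sin(a),np.cos(a)]]); return (Q-p[:2])@r
def res(p):  # all pixels should be symmetric about centre line; pad excluded
    q=loc(p,P); x=q[:,0]-.015; y=q[:,1]
    d=np.where(x>0,np.hypot(x,y),abs(y))-.05
    return d[q[:,0]>-.05]if False else np.where(q[:,0]>-.05,d,0)
a0=np.arctan2(*( (np.array([.51,-.165])-np.array([.53,-.25]))[::-1]))
p0=np.r_[pp.mean(0) if len(pp)==4 else [.53,-.22],np.radians(125)]
f=least_squares(res,p0,loss='soft_l1',f_scale=.004); p=f.x
q=loc(p,P); print('pose',p,'deg',np.degrees(p[2]),'rms',np.sqrt((res(p)**2).mean()),'extent',q.min(0),q.max(0),'area',len(q))
long=q[q[:,1]<-.03];short=q[q[:,1]>.03]; print('long min x',long[:,0].min(),'(want -.077) short min x',short[:,0].min(),'(want -.02)')
np.save('pose.npy',p)
E
python3 fit.py
```

```text
[ 280  163   62   81 1085] [306.9 209.4]
[296 260   8   7  43] [299.4 263. ]
posts [[ 0.4077 -0.1936]] [ 0.40770397 -0.19358708]
pose [ 0.51015227 -0.22439209  2.20896661] deg 126.56446410327824 rms 0.0037096270150632446 extent [-0.0771981  -0.06045524] [0.07124333 0.0570361 ] area 1085
long min x -0.07719809546903321 (want -.077) short min x -0.019911950550913 (want -.02)
```

The fit agrees with the given sizes: the ends are at x = -77 and -20 mm, as they should be. Next I'll check obstacle heights along the transit and work out the approach.

```bash
cat > plan.py <<'E'
from h import *
p=np.load('pose.npy')
def rim(t):
    if t<=80: q=(-.065+t/1000,-.05)
    elif t<=80+50*np.pi: a=(t-80)/50-np.pi/2; q=(.015+.05*np.cos(a),.05*np.sin(a))
    else: q=(.015-(t-80-50*np.pi)/1000,.05)
    c,s=np.cos(p[2]),np.sin(p[2]); return np.array([p[0]+c*q[0]-s*q[1],p[1]+s*q[0]+c*q[1]])
def rows(pts,o=None):
    o=o or robot.get_obs(); M=rot(o['ee_rot']); 
    print('t',o['time'],'tcp',o['tool_pos'].round(4),'rpy',np.round(o['ee_rot'],4),'F',o['wrist_force'].round(2),'w',round(o['width'],4))
    for q in pts: print(((np.array(q)-o['tool_pos'])@M*100).round(2))
E
python3 - <<'E'
from plan import *
s=pickle.load(open('top1.pkl','rb'))
v,u=np.mgrid[0:345:3,60:440:3]; px=np.c_[u.ravel(),v.ravel()]; D=depthpt(s,px); D=D[s['depth'][px[:,1],px[:,0]]>0]
for y in np.arange(-.3,.5,.1):
  b=D[(abs(D[:,1]-y)<.05)]; print(round(y,1),[ (round(x,2),round(b[abs(b[:,0]-x)<.05][:,2].max(),3)) for x in np.arange(.25,.76,.1) if (abs(b[:,0]-x)<.05).any()])
print(rim(0),rim(272))
a=np.array([.147,.53])
rows([[*rim(0),.2],[*rim(0),.11]])
E
```

```text
-0.3 [(np.float64(0.25), np.float64(0.005)), (np.float64(0.35), np.float64(0.015)), (np.float64(0.45), np.float64(0.053)), (np.float64(0.55), np.float64(0.053)), (np.float64(0.65), np.float64(0.045)), (np.float64(0.75), np.float64(0.025))]
-0.2 [(np.float64(0.25), np.float64(0.005)), (np.float64(0.35), np.float64(0.041)), (np.float64(0.45), np.float64(0.064)), (np.float64(0.55), np.float64(0.063)), (np.float64(0.65), np.float64(0.04)), (np.float64(0.75), np.float64(0.005))]
-0.1 [(np.float64(0.25), np.float64(0.006)), (np.float64(0.35), np.float64(0.006)), (np.float64(0.45), np.float64(0.043)), (np.float64(0.55), np.float64(0.045)), (np.float64(0.65), np.float64(0.005)), (np.float64(0.75), np.float64(0.007))]
0.0 [(np.float64(0.25), np.float64(0.006)), (np.float64(0.35), np.float64(0.005)), (np.float64(0.45), np.float64(0.005)), (np.float64(0.55), np.float64(0.005)), (np.float64(0.65), np.float64(0.005)), (np.float64(0.75), np.float64(0.115))]
0.1 [(np.float64(0.25), np.float64(0.004)), (np.float64(0.35), np.float64(0.101)), (np.float64(0.45), np.float64(0.102)), (np.float64(0.55), np.float64(0.078)), (np.float64(0.65), np.float64(0.01)), (np.float64(0.75), np.float64(0.116))]
0.2 [(np.float64(0.25), np.float64(0.012)), (np.float64(0.35), np.float64(0.102)), (np.float64(0.45), np.float64(0.101)), (np.float64(0.55), np.float64(0.078)), (np.float64(0.65), np.float64(0.006)), (np.float64(0.75), np.float64(0.193))]
0.3 [(np.float64(0.25), np.float64(0.011)), (np.float64(0.35), np.float64(0.01)), (np.float64(0.45), np.float64(0.005)), (np.float64(0.55), np.float64(0.005)), (np.float64(0.65), np.float64(0.006)), (np.float64(0.75), np.float64(0.113))]
0.4 []
[ 0.58903387 -0.24681291] [ 0.48186002 -0.27017821]
t 0.1 tcp [0.1464 0.5297 0.2044] rpy [-3.1397e+00 -2.0000e-04  2.8718e+00] F [-0.94 -0.05  0.15] w 0.094
[-63.36 -63.04   0.55]
[-63.36 -63.02   9.55]
```

Emit:
{"fn": "move_arm", "kwargs": {"deltas": [0, 0, 0, -3, -3, -1, 1, 0, 0, 0, -6, -6, -2, 1, 0, 0, 0, -9, -9, -2, 1, 0, 0, 0, -12, -12, -2, 1, 0, 0, 0, -15, -15, -2, 1, 0, 0, 0, -18, -18, -2, 1, 0, 0, 0, -21, -21, -2, 1, 0, 0, 0, -24, -24, -2, 1]}}

```text
time: 0.9
tool_pos: [0.3142, 0.2332, 0.2251]
ee_rot: [-3.142, -0.0, 2.872]
wrist_force: [0.6, -0.2, -0.4]
width: 0.0334
finger_force: 0.0
```

Emit:
{"fn": "move_arm", "kwargs": {"deltas": [0, 0, 0, -3, -3, 0, 1, 0, 0, 0, -6, -6, 0, 1, 0, 0, 0, -9, -9, 0, 1, 0, 0, 0, -12, -12, 0, 1, 0, 0, 0, -15, -15, 0, 1, 0, 0, 0, -18, -18, 0, 1, 0, 0, 0, -21, -21, 0, 1, 0, 0, 0, -24, -24, 0, 1]}}

```text
time: 1.7
tool_pos: [0.4816, -0.0621, 0.225]
ee_rot: [3.141, -0.001, 2.871]
wrist_force: [1.3, 1.1, -0.9]
width: 0.0007
finger_force: 0.0
```

Emit:
{"fn": "move_arm", "kwargs": {"deltas": [0, 0, 0, -3, -3, 0, 1, 0, 0, 0, -6, -6, 0, 1, 0, 0, 0, -9, -9, 0, 1, 0, 0, 0, -12, -12, 0, 1, 0, 0, 0, -15, -15, 0, 1, 0, 0, 0, -15.4, -15.1, 4, 1, 0, 0, 0, -15.4, -15.1, 6, 1, 0, 0, 0, -15.4, -15.1, 6, 1]}}

```text
time: 2.5
tool_pos: [0.5872, -0.2463, 0.1596]
ee_rot: [3.139, -0.01, 2.871]
wrist_force: [-0.6, 0.3, -0.3]
width: 0.0007
finger_force: 0.0
```

```bash
python3 - <<'E'
from plan import *
rows([[*rim(0),.11],[*rim(0),.052]]); print(robot.get_obs()['joint_positions'])
E
```

```text
t 2.5 tcp [ 0.5872 -0.2463  0.1596] rpy [ 3.1392 -0.0102  2.8711] F [-0.6   0.26 -0.32] w 0.0007
[-0.24 -0.01  4.96]
[-0.3  -0.02 10.76]
[-4.86253405e-01  3.00841932e-01  1.21128632e+00  1.22930224e-04
  1.63994686e+00 -1.78654327e+00]
```

Emit:
{"fn": "move_arm", "kwargs": {"deltas": [0, 0, 0, -0.1, 0, 3, 1, 0, 0, 0, -0.1, 0, 6, 1, 0, 0, 0, -0.1, 0, 7, 1, 0, 0, 0, -0.1, 0, 7, 1, 0, 0, 0, -0.1, 0, 7, 1]}}

```text
time: 3.0
tool_pos: [0.5913, -0.2476, 0.0975]
ee_rot: [-3.141, 0.003, 2.872]
wrist_force: [-0.2, 0.4, 0.5]
width: 0.0008
finger_force: 0.0
```

```bash
python3 - <<'E'
from plan import *
s=snap('side','side2'); im=s['image'][120:320,230:450,::-1]; cv2.imwrite('pics/s2.png',cv2.resize(im,None,fx=3.5,fy=3,interpolation=2)[:600,:800])
rows([[*rim(0),.052]]+[[*rim(t),.052] for t in (0,17,40,272)])
E
```

```text
t 3.05 tcp [ 0.5917 -0.2478  0.0981] rpy [-3.1409  0.0039  2.872 ] F [-0.31 -0.15  0.08] w 0.0009
[0.3  0.03 4.61]
[0.3  0.03 4.61]
[1.64 1.07 4.6 ]
[3.45 2.49 4.59]
[10.01 -5.08  4.57]
```

View pics/s2.png

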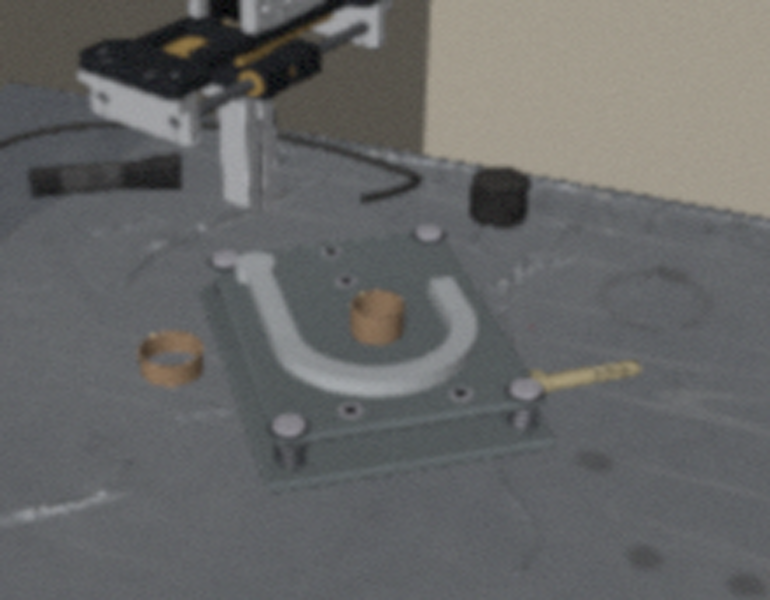

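The shut fingers hover above the pad, at crop (250,190) over the pad at (255,265), and nothing is in the way. I'll descend gently.

Emit:
{"fn": "move_arm", "kwargs": {"deltas": [0, 0, 0, 0.3, 0, 2, 1, 0, 0, 0, 0.3, 0, 3.5, 1, 0, 0, 0, 0.3, 0, 4, 1, 0, 0, 0, 0.3, 0, 4, 1, 0, 0, 0, 0.3, 0, 4, 1, 0, 0, 0, 0.3, 0, 4, 1]}}

```text
time: 3.65
tool_pos: [0.5882, -0.2468, 0.0565]
ee_rot: [-3.141, 0.002, 2.872]
wrist_force: [-0.4, 0.1, 0.2]
width: 0.0007
finger_force: 0.0
```

```bash
python3 -c "
from plan import *
rows([[*rim(0),.052]])"
```

```text
t 3.65 tcp [ 0.5882 -0.2468  0.0565] rpy [-3.1413e+00  1.8000e-03  2.8718e+00] F [-0.41  0.06  0.23] w 0.0007
[-0.08  0.02  0.45]
```

Now I'll press lightly on the pad, about 3.5 mm into the spring.

Emit:
{"fn": "move_arm", "kwargs": {"deltas": [0, 0, 0, 0, 0, 0.2, 1, 0, 0, 0, 0, 0, 0.4, 1, 0, 0, 0, 0, 0, 0.6, 1, 0, 0, 0, 0, 0, 0.75, 1, 0, 0, 0, 0, 0, 0.75, 1, 0, 0, 0, 0, 0, 0.75, 1]}}

```text
time: 4.25
tool_pos: [0.588, -0.2467, 0.0488]
ee_rot: [-3.141, 0.001, 2.872]
wrist_force: [-0.8, 0.5, 5.2]
width: 0.0007
finger_force: 2.4
```

```bash
python3 -c "
from plan import *
rows([[*rim(t),.0485] for t in range(0,73,6)])"
```

```text
t 4.25 tcp [ 0.588  -0.2467  0.0488] rpy [-3.1414e+00  1.3000e-03  2.8718e+00] F [-0.83  0.51  5.23] w 0.0007
[-0.11  0.02  0.03]
[0.37 0.39 0.02]
[0.84 0.76 0.02]
[1.31 1.13 0.02]
[1.79 1.5  0.02]
[2.26 1.87 0.02]
[2.73 2.23 0.02]
[3.2  2.6  0.02]
[3.68 2.97 0.02]
[4.15 3.34 0.02]
[4.62 3.71 0.02]
[5.1  4.08 0.02]
[5.57 4.45 0.02]
```

Emit:
{"fn": "move_arm", "kwargs": {"deltas": [0, 0, 0, 0.4, 0.4, 0, 1, 0, 0, 0, 0.85, 0.75, 0, 1, 0, 0, 0, 1.3, 1.15, 0, 1, 0, 0, 0, 1.8, 1.5, 0, 1, 0, 0, 0, 2.25, 1.85, 0, 1, 0, 0, 0, 2.75, 2.25, 0, 1, 0, 0, 0, 3.2, 2.6, 0, 1, 0, 0, 0, 3.7, 2.95, 0, 1]}}

```text
time: 5.05
tool_pos: [0.5598, -0.208, 0.0483]
ee_rot: [-3.141, 0.001, 2.872]
wrist_force: [2.6, -3.0, 5.5]
width: 0.0004
finger_force: 2.6
```

```bash
python3 -c "
from plan import *
rows([[*rim(t),.0485] for t in range(48,97,6)])"
```

```text
t 5.05 tcp [ 0.5598 -0.208   0.0483] rpy [-3.1413e+00  1.2000e-03  2.8719e+00] F [ 2.61 -2.97  5.47] w 0.0004
[-0.07 -0.01 -0.02]
[ 0.41  0.36 -0.02]
[ 0.88  0.73 -0.02]
[ 1.35  1.1  -0.02]
[ 1.83  1.47 -0.02]
[ 2.3   1.84 -0.02]
[ 2.78  2.19 -0.02]
[ 3.3   2.49 -0.03]
[ 3.85  2.73 -0.03]
```

Force is steady at 5.5 N, so I'll continue.

Emit:
{"fn": "move_arm", "kwargs": {"deltas": [0, 0, 0, 0.4, 0.35, 0, 1, 0, 0, 0, 0.9, 0.75, 0, 1, 0, 0, 0, 1.35, 1.1, 0, 1, 0, 0, 0, 1.85, 1.45, 0, 1, 0, 0, 0, 2.3, 1.85, 0, 1, 0, 0, 0, 2.8, 2.2, 0, 1, 0, 0, 0, 3.3, 2.5, 0, 1, 0, 0, 0, 3.85, 2.75, 0, 1]}}

```text
time: 5.85
tool_pos: [0.5303, -0.1711, 0.0483]
ee_rot: [3.141, 0.002, 2.872]
wrist_force: [2.0, -2.2, 6.0]
width: 0.0009
finger_force: 2.6
```

```bash
python3 -c "
from plan import *
rows([[*rim(t),.0485] for t in range(96,145,6)])"
```

```text
t 5.85 tcp [ 0.5303 -0.1711  0.0483] rpy [3.1414e+00 1.6000e-03 2.8720e+00] F [ 1.97 -2.2   5.98] w 0.0009
[ 0.02 -0.04 -0.02]
[ 0.59  0.12 -0.02]
[ 1.19  0.22 -0.02]
[ 1.79  0.25 -0.02]
[ 2.38  0.2  -0.02]
[ 2.97  0.08 -0.02]
[ 3.54 -0.1  -0.03]
[ 4.08 -0.36 -0.03]
[ 4.59 -0.67 -0.03]
```

Emit:
{"fn": "move_arm", "kwargs": {"deltas": [0, 0, 0, 0.6, 0.1, 0, 1, 0, 0, 0, 1.2, 0.2, 0, 1, 0, 0, 0, 1.8, 0.25, 0, 1, 0, 0, 0, 2.4, 0.2, 0, 1, 0, 0, 0, 3, 0.1, 0, 1, 0, 0, 0, 3.55, -0.1, 0, 1, 0, 0, 0, 4.1, -0.35, 0, 1, 0, 0, 0, 4.6, -0.65, 0, 1]}}

```text
time: 6.65
tool_pos: [0.4843, -0.1636, 0.0481]
ee_rot: [3.138, 0.001, 2.872]
wrist_force: [3.3, 1.6, 5.0]
width: 0.0004
finger_force: 2.6
```

```bash
python3 -c "
from plan import *
rows([[*rim(t),.0485] for t in range(144,193,6)])"
```

```text
t 6.65 tcp [ 0.4843 -0.1636  0.0481] rpy [3.1382e+00 1.2000e-03 2.8724e+00] F [3.29 1.58 4.97] w 0.0004
[-0.03 -0.17 -0.04]
[ 0.44 -0.54 -0.04]
[ 0.86 -0.97 -0.04]
[ 1.22 -1.45 -0.04]
[ 1.53 -1.97 -0.05]
[ 1.77 -2.51 -0.05]
[ 1.94 -3.09 -0.05]
[ 2.04 -3.68 -0.05]
[ 2.08 -4.28 -0.06]
```

Emit:
{"fn": "move_arm", "kwargs": {"deltas": [0, 0, 0, 0.45, -0.5, 0, 1, 0, 0, 0, 0.85, -0.95, 0, 1, 0, 0, 0, 1.2, -1.45, 0, 1, 0, 0, 0, 1.5, -1.95, 0, 1, 0, 0, 0, 1.75, -2.5, 0, 1, 0, 0, 0, 1.95, -3.05, 0, 1, 0, 0, 0, 2.05, -3.65, 0, 1, 0, 0, 0, 2.1, -4.25, 0, 1]}}

```text
time: 7.45
tool_pos: [0.4518, -0.1977, 0.0474]
ee_rot: [3.136, -0.002, 2.873]
wrist_force: [2.4, 3.9, 6.2]
width: 0.0003
finger_force: 2.9
```

```bash
python3 -c "
from plan import *
rows([[*rim(t),.0485] for t in range(192,241,6)])"
```

```text
t 7.45 tcp [ 0.4518 -0.1977  0.0474] rpy [ 3.1357e+00 -2.5000e-03  2.8725e+00] F [2.36 3.93 6.2 ] w 0.0003
[-0.16 -0.13 -0.11]
[-0.2  -0.73 -0.11]
[-0.31 -1.32 -0.12]
[-0.49 -1.89 -0.12]
[-0.73 -2.43 -0.12]
[-1.05 -2.95 -0.13]
[-1.42 -3.42 -0.13]
[-1.84 -3.84 -0.14]
[-2.31 -4.22 -0.14]
```

Emit:
{"fn": "move_arm", "kwargs": {"deltas": [0, 0, 0, -0.2, -0.7, -0.05, 1, 0, 0, 0, -0.3, -1.3, -0.1, 1, 0, 0, 0, -0.5, -1.9, -0.1, 1, 0, 0, 0, -0.75, -2.45, -0.1, 1, 0, 0, 0, -1.05, -2.95, -0.1, 1, 0, 0, 0, -1.4, -3.4, -0.1, 1, 0, 0, 0, -1.85, -3.85, -0.1, 1, 0, 0, 0, -2.3, -4.2, -0.1, 1]}}

```text
time: 8.25
tool_pos: [0.4609, -0.2441, 0.0475]
ee_rot: [3.136, -0.008, 2.872]
wrist_force: [-2.6, 3.0, 5.7]
width: 0.0006
finger_force: 2.9
```

```bash
python3 -c "
from plan import *
rows([[*rim(t),.0485] for t in range(240,271,5)])"
```

```text
t 8.25 tcp [ 0.4609 -0.2441  0.0475] rpy [ 3.1363 -0.0076  2.8723] F [-2.6   3.    5.71] w 0.0006
[-0.19  0.01 -0.1 ]
[-0.58 -0.29 -0.11]
[-0.98 -0.6  -0.11]
[-1.37 -0.91 -0.12]
[-1.77 -1.22 -0.12]
[-2.16 -1.53 -0.13]
[-2.55 -1.83 -0.13]
```

Emit:
{"fn": "move_arm", "kwargs": {"deltas": [0, 0, 0, -0.6, -0.3, -0.05, 1, 0, 0, 0, -1, -0.6, -0.05, 1, 0, 0, 0, -1.35, -0.9, -0.05, 1, 0, 0, 0, -1.75, -1.2, -0.05, 1, 0, 0, 0, -2.15, -1.5, -0.05, 1, 0, 0, 0, -2.5, -1.8, -0.05, 1, 0, 0, 0, -2.5, -1.8, -0.05, 1]}}

```text
time: 8.95
tool_pos: [0.4808, -0.2686, 0.048]
ee_rot: [3.137, -0.006, 2.872]
wrist_force: [-1.3, 0.9, 5.6]
width: 0.0006
finger_force: 2.7
```

Emit:
{"fn": "move_arm", "kwargs": {"deltas": [0, 0, 0, 0, 0, -1.5, 1, 0, 0, 0, 0, 0, -4, 1, 0, 0, 0, 0, 0, -8, 1, 0, 0, 0, 0, 0, -12, 1, 0, 0, 0, 0, 0, -14, 1, 0, 0, 0, 0, 0, -14, 1, 0, 0, 0, 0, 0, -14, 1, 0, 0, 0, 0, 0, -14, 1]}}

```text
time: 9.75
tool_pos: [0.4814, -0.2704, 0.1867]
ee_rot: [3.14, -0.005, 2.872]
wrist_force: [-0.6, -0.8, -0.8]
width: 0.0005
finger_force: 0.0
```

```bash
python3 - <<'E'
from plan import *
o=robot.get_obs(); print(o['time'],o['tool_pos'],o['wrist_force'])
a=pickle.load(open('side2.pkl','rb')); s=snap('side','side3')
d=cv2.absdiff(a['image'],s['image'])[120:320,230:450].max(2)
cv2.imwrite('pics/s3.png',cv2.resize(np.concatenate([s['image'][120:320,230:450,::-1],cv2.merge([d*3]*3)],1),None,fx=1.8,fy=1.8))
E
```

```text
9.75 [ 0.48135724 -0.270359    0.18669816] [-0.57126628 -0.7732084  -0.80731421]
```

View pics/s3.png

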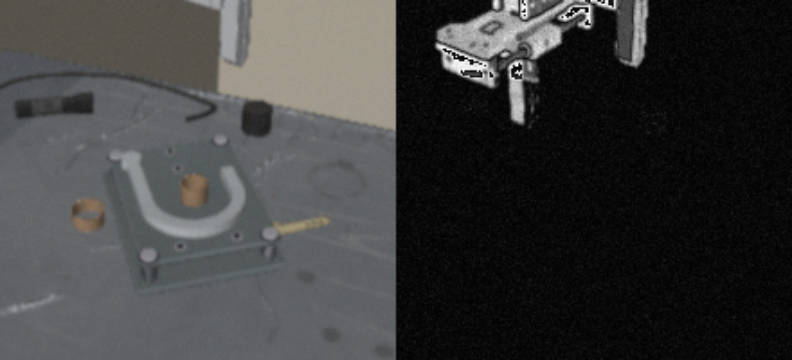

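The hand is clear of the nest. The difference image shows change only where the arm was, so the cover is back up and the bushings, bolt and cap haven't moved.

```bash
python3 -c "
from bench import robot
print(robot.close_job())"
```

```text
the job is handed in; nothing more can be done
None
```

I ran the shut fingertips along the whole rim, from the round pad to the square-cut end, at about 5–6 N with the cover pressed roughly 3.5–4.6 mm down. The cover then sprang back, nothing loose had moved in the last picture, and I handed the job in at about 10 s; no verdict was shown.

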